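Hang the mould basket on the sprung lift hook

TASK

Take the sprung lift arm by its knob, pull it down and swing its hook in under the basket's carrying handle until you feel the handle against the hook, then ease it up so that the hook catches the handle and carries the basket to the top, and let go there with the basket hanging quietly. Do not touch the basket or its handle with the gripper, feel your way so gently that the hook neither shifts nor tips the standing basket before it lifts it, never let the arm fly up, and leave the bowl, mug and jar where they are.

Things in the scene. Friction and masses are not known exactly. Their poses are not given: they have to be found in the camera images.
- column (a point): Foot of the lift's upright steel column (22 mm thick, 386 mm high), on its axis, on the top face of the fixed plywood stand board (360 x 340 x 12 mm). z up; -x runs from the column along the board towards the basket. A grey level arm (18 mm wide, 14 mm high) slides up and down the column and swivels about it; its end, 220 mm from the axis, has the hook below and the knob above.
- grip (a point): The arm's black upright round knob, 26 mm diameter (29 mm lip at its top), 40 mm high, on the arm's top face, 220 mm from the column's axis, straight above the hook's shank. The point is on the knob's axis, 22 mm above the arm's top and 18 mm below the knob's top. The knob spins freely, so the gripper need not turn as the arm swings. It starts with the arm fully up.
- hook: Steel J-hook of 7 mm round bar fixed under the arm's end, mouth up. Origin: where the centre of a seated 6 mm bar lies, 96.5 mm below grip. z up, -x outward along the arm, y along the swing. Shank upright at y = -12 mm, under the knob's axis; lowest point 10 mm below the origin. It goes under a bar by moving towards its own +y; a bar touching the shank is centred at y = -5.5 mm.
- tip (a point): Top of the hook's open tip: 14 mm above the hook's origin, on its +y side. The mouth between tip and shank is 19 mm wide. It must pass below the handle's bar.
- lift (a joint): How far arm and hook are pulled down (m): 0 fully up (top stop), 0.15 fully down. A spring always pulls up: the empty arm takes about 12 N at the top to 17 N at the bottom to pull down; with the basket on the hook 2 to 11 N of upward pull is left, so it rises by itself to the top and stays there.
- swivel (a joint): Swing of the arm about the column (rad): 0 when the arm points along -x of column, range -1.1 to 1.1, positive counterclockwise from above. It starts at 0.55 to 0.9; as it falls the hook moves in its own +y direction, towards the basket. It turns easily (about 0.3 N at the knob).
- basket: Loose open aluminium basket with fluted moulds in it, 130 (x) x 160 (y) x 50 mm, 0.65 to 0.9 kg, standing on the stand board. Origin at the centre of its underside, z up. When the hook is over it, its x axis lies roughly along the lift arm and its middle within about 20 mm of the hook's path. Pushed at the bar with more than some 4 N it begins to tip or slide.
- hinge (a point): Middle of the hinge axis (along the basket's x) of the basket's steel carrying handle, 45 mm above its underside. The handle is a stiff U of 6 mm bar; its level grip bar, straight for 100 mm along x, is centred 88 mm from this point. Tight hinges hold it fast, leaning up to 0.42 rad to either side; the lean is not measured: the bar lies up to 36 mm to either side (y), 80 to 88 mm above this point.
- bowl: Bystander: clear glass bowl, 170 mm across and 75 mm high; origin at the centre of its underside.
- mug: Bystander: white mug, 80 mm across and 90 mm high; origin at the centre of its underside.
- jar: Bystander: amber glass jar with a white cap, 60 mm across and 80 mm high; origin at the centre of its underside.
Not all that is in view belongs to the job. There is more than one size of the basket; the job needs the largest.

How it is judged:
By the outcome, as a careful person would: the job done as asked, in the order asked, and still so for the second after the job is handed in, with the robot touching nothing.
It also fails if it takes over 64 s, if anything falls off the work surface, if the arm or the gripper's body presses on something with over 40 N, if the wrist force passes 120 N, or if a joint passes its speed limit or range.

ROBOT

A 7-joint arm with a two-finger parallel gripper is mounted at the origin on the work surface. World frame = base frame: x ahead of the robot, y to its left, z up, the work surface at z = 0. Lengths are in m, angles in rad, forces in N, time in s.
With the tool pointing down it reaches from about 0.425 to 0.95 m from the base axis. Payload 4.7 kg.
Tool frame: the origin (TCP) lies between the finger pads; the fingertips stand 25 mm ahead of it and the grasp point (between the pads) lies 6 mm ahead of it; x points along the fingers, z is the direction in which the jaws open and shut, and the axes are right-handed (so a half turn about x gives the same grasp; the last joint's range is limited). The gripper opens to 85 mm and grips with 20 to 120 N. Pads are 22 mm wide; open, the fingers measure 114 mm over their backs; the gripper's body (76 mm by 85 mm) begins 54 mm behind the grasp point. The pads swing forward as they close: fully open they stand 13 mm farther back than shut.
Start: joints at [-1.185, 0.469, -0.049, 1.532, 0.024, 1.141, -0.082], TCP at [0.272, 0.618, 0.256] pointing down, gripper open.
Joint ranges: [-2.59, 2.59], [-0.33, 1.99], [-1.39, 1.29], [0.1, 2.45], [-1.04, 4.18], [0.21, 1.99], [-2.66, 2.66]. Speed limits (rad/s): [2.57, 2.57, 3.14, 3.14, 3.14, 3.14, 3.14].

INTERFACE

Orientations are given as a 3x3 rotation matrix whose columns are the frame's x, y, z axes.
In Python, from rig import * gives the robot as it stands. Calls block until the motion is done:
- movep(position, orientation): joint-space move of the TCP to a pose.
- move_l(position, attitude=None, feed=0.15, until_force=None): straight line of the TCP; attitude=None keeps the orientation; feed is the mean speed in m/s. With until_force (N) it stops when the force on the tool has changed by that much, and returns True; else False.
- move_joints(angles): joint-space move.
- command_gripper(opening, newtons=None): finger opening in m; newtons is the grip in N (None keeps the last); returns when the fingers have stopped.
- sleep(seconds).
- inverse_kinematics(position, orientation): joint angles nearest the present ones, or None.
- sense(): the state.
- camera(name): name is "scene" or "top" or "wrist"; returns (picture, depth): 384x512x3 uint8, red, green, blue; 384x512 float32, m along the optical axis (not along the pixel's ray), 0 where there is no reading.
- camera_params(name): a dict with "K" (3x3 intrinsics, pixels), "dist" ([k1, k2, p1, p2, k3] as OpenCV has them; the pictures are not rectified), "position" and "rotation" of the camera in the world; the wrist camera has in their place "tool_from_camera" (4x4, takes a point from camera to tool coordinates, whose origin is the TCP and whose axes are the tool frame's). Camera axes: x right, y down, z forward; pixel columns grow to the right and rows downward; lengths in m; the calibration is good to about 2 mm. A picture is of the moment at which its call begins: read the wrist's pose just before it. camera_params takes no time and is no camera call.
A pose or a line that the arm cannot do raises Unreachable and nothing moves.
- finish_job(): hands the job in, once; it reports no verdict.
The state is a dict: "time_s": time; "joint_pos": joint angles; "qd": joint speeds; "joint_efforts": joint torques, N m; "position": TCP position; "tcp_rot": TCP orientation; "wrist_force": force on the tool from outside, world axes, zero at the start; "ft_torque": the same for the moment, N m; "finger_gap": finger opening in m.
Only numpy, scipy, OpenCV 4.12 (cv2) and the standard library are available. Lean on these libraries where they do the work, as an engineer would, in place of code of your own. Each camera call takes 0.05 s, during which the arm holds its last target.

## Working session

There is one attempt and no reset: what is moved stays moved. The work goes in short steps, each a Python script; the robot and the scene stay as the last script left them, time stands still between calls to the robot, and variables do not carry over. Pictures are saved under pics/ and viewed, and the job is handed in when it is done.

```bash
ls; mkdir -p pics
python3 - <<'E'
from rig import *
import cv2,numpy as np
s=sense();print(s['time_s'],s['position'],s['tcp_rot'],s['wrist_force'])
for n in ['scene','top','wrist']:
    p,d=camera(n);c=camera_params(n);print(n,c)
    cv2.imwrite(f'pics/{n}0.png',cv2.resize(p[:,:,::-1],None,fx=1.5,fy=1.5));np.savez(f'{n}0.npz',p=p,d=d)
E
```

```text
pics
0.0 [0.27179772 0.61726568 0.25524153] [[-7.25734054e-04 -9.15204790e-01  4.02988418e-01]
 [-1.85208942e-03  4.02989063e-01  9.15202920e-01]
 [-9.99998022e-01 -8.21766615e-05 -1.98750400e-03]] [0.00944992 0.83776574 0.11049546]
scene {'K': array([[363.79577949,   0.        , 255.87545326],
       [  0.        , 363.79577949, 193.24273756],
       [  0.        ,   0.        ,   1.        ]]), 'dist': array([-0.09498764,  0.        ,  0.        ,  0.        ,  0.        ]), 'position': array([1.10374771, 0.61672269, 0.73945177]), 'rotation': array([[-0.6948416 ,  0.38739494, -0.60590454],
       [ 0.71890235,  0.39683156, -0.57070494],
       [ 0.01935384, -0.83213573, -0.55423421]])}
top {'K': array([[494.77271385,   0.        , 249.29800649],
       [  0.        , 494.77271385, 191.13144058],
       [  0.        ,   0.        ,   1.        ]]), 'dist': array([0.03979571, 0.        , 0.        , 0.        , 0.        ]), 'position': array([0.36304464, 0.05815964, 1.68644872]), 'rotation': array([[-0.01421211, -0.99395708,  0.10884546],
       [-0.99989624,  0.01387151, -0.00388576],
       [ 0.00235242, -0.10888939, -0.99405109]])}
wrist {'K': array([[304.58767272,   0.        , 260.52983403],
       [  0.        , 304.58767272, 190.46417843],
       [  0.        ,   0.        ,   1.        ]]), 'dist': array([-0.08291269,  0.        ,  0.        ,  0.        ,  0.        ]), 'tool_from_camera': array([[-2.12670541e-04, -2.96671792e-01,  9.54979477e-01,
        -1.17208037e-01],
       [ 6.86452177e-04, -9.54979317e-01, -2.96671590e-01,
         7.68436343e-02],
       [ 9.99999742e-01,  5.92454433e-04,  4.06746965e-04,
         1.16748186e-03],
       [ 0.00000000e+00,  0.00000000e+00,  0.00000000e+00,
         1.00000000e+00]])}
```

View pics/scene0.png

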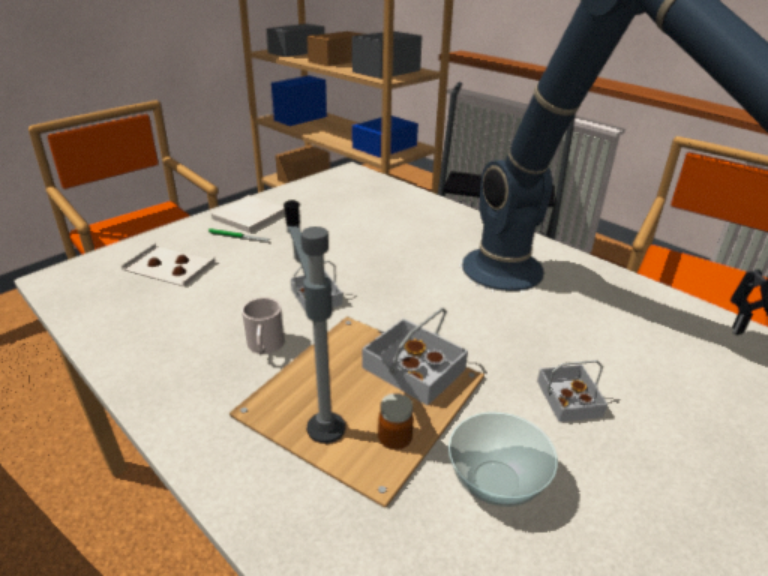

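View pics/top0.png

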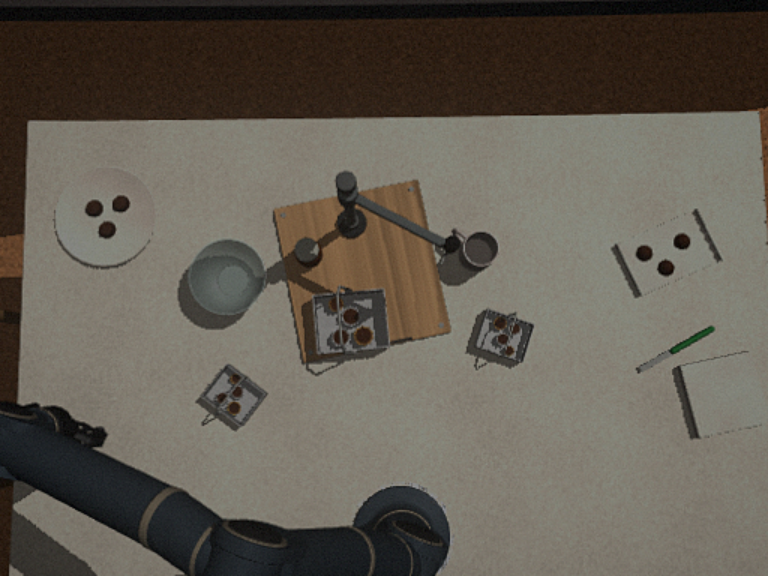

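View pics/wrist0.png

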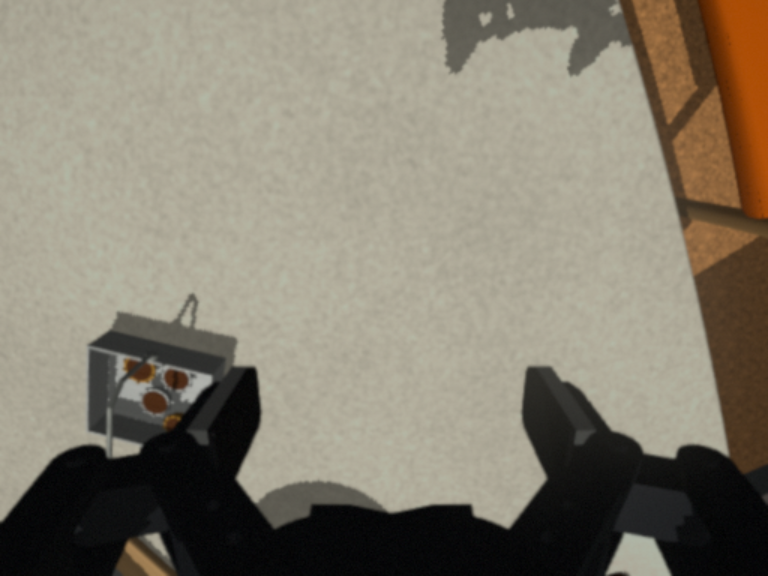

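The largest basket is the one on the board: top (350,322), scene (415,360). The small ones at top (232,397) and (500,335) are lone decoys off the board. I'll confirm this in an enlarged crop.

```bash
cat > h.py <<'E'
import numpy as np,cv2
from rig import *
def cam(n,s=None):
    c=camera_params(n);K=c['K'];D=c['dist']
    if n=='wrist':
        T=np.eye(4);T[:3,:3]=s['tcp_rot'];T[:3,3]=s['position'];T=T@c['tool_from_camera'];R,t=T[:3,:3],T[:3,3]
    else: R,t=c['rotation'],c['position']
    return K,D,R,t
def rays(C,uv):
    K,D,R,t=C
    q=cv2.undistortPoints(np.asarray(uv,float).reshape(-1,1,2),K,D).reshape(-1,2)
    return np.c_[q,np.ones(len(q))]@R.T,t
def plane(C,uv,z):
    d,t=rays(C,uv);return t+d*((z-t[2])/d[:,2])[:,None]
def pts(C,uv,dep):
    d,t=rays(C,uv);return t+d*np.asarray(dep).reshape(-1,1)
def cloud(C,d):
    v,u=np.mgrid[:384,:512];return pts(C,np.stack([u,v],-1).reshape(-1,2),d.reshape(-1)).reshape(384,512,3)
def proj(C,P):
    K,D,R,t=C
    return cv2.projectPoints(((np.atleast_2d(P)-t)@R),np.zeros(3),np.zeros(3),K,D)[0].reshape(-1,2)
def tri(C1,u1,C2,u2):
    d1,t1=rays(C1,[u1]);d2,t2=rays(C2,[u2]);d1=d1[0];d2=d2[0]
    s=np.linalg.lstsq(np.c_[d1,-d2],t2-t1,rcond=None)[0]
    a=t1+s[0]*d1;b=t2+s[1]*d2;return (a+b)/2,np.linalg.norm(a-b)
E
python3 - <<'E'
from h import *
T=np.load('top0.npz');S=np.load('scene0.npz')
def crop(p,x0,y0,w,h,f,n):
    c=cv2.resize(p[y0:y0+h,x0:x0+w,::-1],None,fx=f,fy=f,interpolation=cv2.INTER_CUBIC)
    c=np.clip(c.astype(float)*1.3,0,255).astype(np.uint8);cv2.imwrite(n,c)
crop(T['p'],180,110,160,140,5,'pics/tc.png')
crop(S['p'],150,120,180,150,4,'pics/sc.png')
C=cam('top');X=cloud(C,T['d'])
C2=cam('scene');X2=cloud(C2,S['d'])
for nm,X_,lab in (('top',X,0),('scene',X2,0)):
  for zl,zh in ((.008,.02),(.05,.075),(.12,.16),(.2,.45)):
    m=(X_[...,2]>zl)&(X_[...,2]<zh)&(X_[...,0]>.4)&(X_[...,0]<1)&(abs(X_[...,1])<.35)
    P=X_[m];print(nm,zl,zh,len(P),P.min(0).round(3) if len(P) else 0,P.max(0).round(3) if len(P) else 0)
E
```

```text
top 0.008 0.02 7828 [ 0.4   -0.349  0.008] [0.944 0.35  0.02 ]
top 0.05 0.075 472 [ 0.4  -0.25  0.05] [0.691 0.35  0.075]
top 0.12 0.16 98 [0.402 0.092 0.12 ] [0.69  0.132 0.157]
top 0.2 0.45 869 [ 0.564 -0.104  0.201] [0.714 0.12  0.407]
scene 0.008 0.02 8615 [ 0.4   -0.305  0.008] [0.795 0.35  0.02 ]
scene 0.05 0.075 1625 [ 0.4   -0.257  0.05 ] [0.706 0.35  0.075]
scene 0.12 0.16 196 [0.405 0.096 0.121] [0.707 0.132 0.159]
scene 0.2 0.45 1548 [ 0.577 -0.102  0.2  ] [0.718 0.122 0.399]
```

View pics/tc.png

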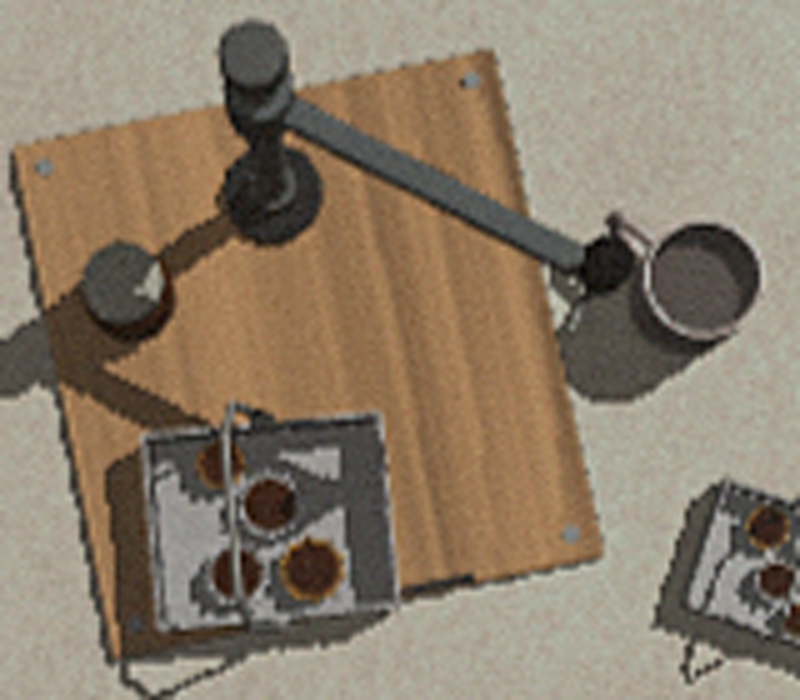

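View pics/sc.png

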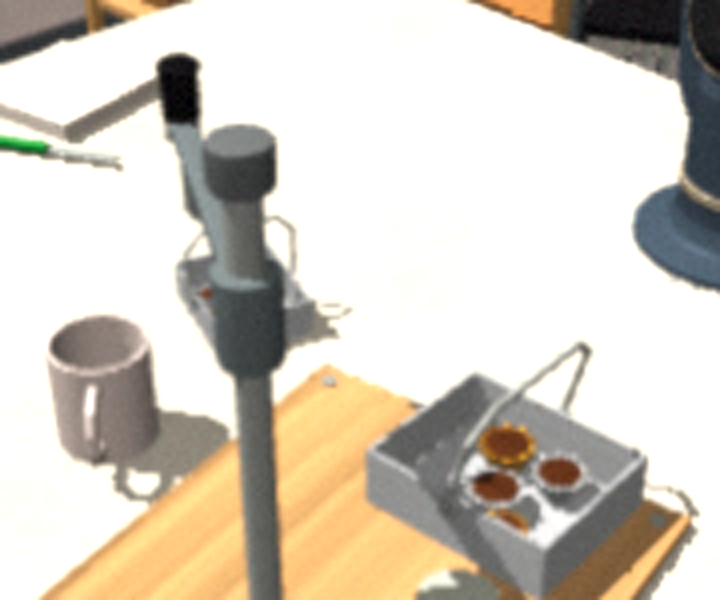

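The crops confirm it. The board basket is the largest, with its handle bar running from about top-crop (230,408) to (240,600). The arm's knob is at crop (605,265), with the mug right next to it. Next I'll measure these.

Run:
```python
from h import *
T=np.load('top0.npz');S=np.load('scene0.npz')
C=cam('top');X=cloud(C,T['d']);C2=cam('scene');X2=cloud(C2,S['d'])
for nm,Y in (('top',X),('scene',X2)):
    m=(Y[...,2]>.09)&(Y[...,2]<.17)&(Y[...,0]>.38)&(Y[...,0]<.62)&(Y[...,1]>.0)&(Y[...,1]<.2)
    v,u=np.nonzero(m);P=Y[m];o=np.argsort(P[:,0])
    print(nm);print(np.c_[u,v,P.round(3)][o][::max(1,len(o)//25)])
    # basket rim
    m=(abs(Y[...,2]-.062)<.004)&(Y[...,0]>.38)&(Y[...,0]<.58)&(Y[...,1]>.0)&(Y[...,1]<.22)
    P=Y[m][:,:2].astype(np.float32);r=cv2.minAreaRect(P);print('rim',len(P),r)
    # board
    m=(abs(Y[...,2]-.012)<.004)&(Y[...,0]>.35)&(Y[...,0]<.85)&(Y[...,1]>-.2)&(Y[...,1]<.25)
    I=(S if nm=='scene' else T)['p'].astype(int);m&=(I[...,0]-I[...,2]>40)
    P=Y[m][:,:2].astype(np.float32);r=cv2.minAreaRect(P);print('board',len(P),r)
    # knob black
    m=(Y[...,2]>.25)&(Y[...,2]<.42)&(Y[...,0]>.5)&(Y[...,0]<.72)&(Y[...,1]<-.05)&(I.max(-1)<45)
    P=Y[m];v,u=np.nonzero(m);print('knob',len(P),P.mean(0),P.min(0),P.max(0),u.min(),u.max(),v.min(),v.max())
    m=(Y[...,2]>.385)&(Y[...,0]>.5)&(Y[...,0]<.8)&(Y[...,1]>0)&(Y[...,1]<.2)
    P=Y[m];print('coltop',len(P),np.median(P,0),P.min(0),P.max(0))
    m=(Y[...,2]>.2)&(Y[...,0]>.5)&(Y[...,0]<.8)&(abs(Y[...,1]-.03)<.05)
    P=Y[m]; print('arm',len(P),np.polyfit(P[:,1],P[:,0],1),np.percentile(P[:,2],[5,50,95]))
```

```text
top
[[2.31e+02 2.36e+02 3.93e-01 1.11e-01 1.29e-01]
 [2.29e+02 2.35e+02 3.96e-01 1.18e-01 1.29e-01]
 [2.30e+02 2.34e+02 3.99e-01 1.14e-01 1.30e-01]
 [2.28e+02 2.32e+02 4.06e-01 1.21e-01 1.31e-01]
 [2.28e+02 2.29e+02 4.14e-01 1.20e-01 1.49e-01]
 [2.28e+02 2.27e+02 4.21e-01 1.20e-01 1.40e-01]
 [2.27e+02 2.24e+02 4.30e-01 1.23e-01 1.46e-01]
 [2.27e+02 2.21e+02 4.39e-01 1.23e-01 1.46e-01]
 [2.26e+02 2.18e+02 4.48e-01 1.25e-01 1.54e-01]
 [2.26e+02 2.16e+02 4.55e-01 1.26e-01 1.45e-01]
 [2.26e+02 2.13e+02 4.64e-01 1.26e-01 1.46e-01]
 [2.26e+02 2.10e+02 4.73e-01 1.26e-01 1.49e-01]
 [2.25e+02 2.08e+02 4.80e-01 1.29e-01 1.46e-01]
 [2.25e+02 2.05e+02 4.89e-01 1.28e-01 1.50e-01]
 [2.26e+02 2.03e+02 4.96e-01 1.26e-01 1.42e-01]
 [2.25e+02 2.00e+02 5.05e-01 1.29e-01 1.44e-01]
 [2.25e+02 1.97e+02 5.15e-01 1.29e-01 1.41e-01]
 [2.25e+02 1.94e+02 5.25e-01 1.29e-01 1.37e-01]
 [2.25e+02 1.92e+02 5.32e-01 1.29e-01 1.27e-01]
 [2.25e+02 1.91e+02 5.36e-01 1.29e-01 1.23e-01]
 [2.04e+02 1.74e+02 5.96e-01 1.98e-01 9.10e-02]
 [2.07e+02 1.72e+02 6.02e-01 1.88e-01 9.50e-02]
 [2.06e+02 1.71e+02 6.05e-01 1.92e-01 9.
[... 1910 characters left out ...]
02]
 [2.65e+02 2.66e+02 6.14e-01 1.92e-01 9.30e-02]
 [2.63e+02 2.66e+02 6.17e-01 1.88e-01 9.20e-02]
 [2.60e+02 2.64e+02 6.18e-01 1.79e-01 9.30e-02]]
rim 244 ((0.4713789224624634, 0.10358569025993347), (0.14649324119091034, 0.1625305563211441), 4.222516059875488)
board 7227 ((0.5881569981575012, 0.0793975293636322), (0.3618212938308716, 0.34193262457847595), 10.992486953735352)
knob 135 [ 0.59558188 -0.08477067  0.32762654] [ 0.58371038 -0.09841958  0.3055877 ] [ 0.60278937 -0.07610637  0.34483717] 190 198 134 150
coltop 207 [0.70054396 0.10754106 0.39650786] [0.67810511 0.08482234 0.38506971] [0.7139417  0.11957022 0.39884345]
arm 86 [0.59756668 0.64526001] [0.29592807 0.30315616 0.30489668]
```

Run:
```python
from h import *
T=np.load('top0.npz');S=np.load('scene0.npz')
C=cam('top');C2=cam('scene')
print('foot',plane(C,[[180+272/5,110+194/5]],.018), 'coltop',plane(C,[[180+254/5,110+55/5]],.398))
print('scene coltop',plane(C2,[[150+240/4,120+140/4]],.398))
print('tri knob top',tri(C,[180+608/5,110+262/5],C2,[150+179/4,120+64/4]))
for z in (.335,.345): print(plane(C,[[180+608/5,110+262/5]],z),plane(C2,[[150+179/4,120+64/4]],z))
movep([.272,.60,.5],sense()['tcp_rot'])
x=np.array([0,0,-1.]);
# jaws (z) tangential to arm
r=np.array([-.106,-.19,0]);r/=np.linalg.norm(r)
best=None
for sgn in (1,-1):
    z=sgn*np.array([-r[1],r[0],0]);R=np.c_[x,np.cross(z,x),z]
    q=inverse_kinematics([.59,-.088,.50],R);print(sgn,q)
s=sense();print(s['time_s'],s['position'])
```

```text
foot [[0.69220082 0.10055776 0.018     ]] coltop [[0.69235128 0.09962941 0.398     ]]
scene coltop [[0.69683785 0.10458359 0.398     ]]
tri knob top (array([ 0.58786217, -0.09208842,  0.33972337]), np.float64(0.0006478475335088259))
[[ 0.58890084 -0.09283281  0.335     ]] [[ 0.58160739 -0.10013844  0.335     ]]
[[ 0.58722963 -0.09171555  0.345     ]] [[ 0.59451721 -0.08241417  0.345     ]]
1 [-0.48871563  0.26948888  0.76739322  1.3608849  -0.18592536  1.58423719
 -0.25108674]
-1 [ 0.84019175  0.43594875 -1.17552041  1.28386678  0.40247415  1.67155234
  2.37627339]
1.1167 [0.271844   0.59981994 0.49781104]
```

```bash
cat >> h.py <<'E'
COL=np.array([.6925,.1005]);RAD=.22
def arm(phi): return np.array([COL[0]-RAD*np.cos(phi),COL[1]-RAD*np.sin(phi)])  # phi: ccw from -x world
def ori(phi):
    x=np.array([0,0,-1.]);z=np.array([np.sin(phi),-np.cos(phi),0]);return np.c_[x,np.cross(z,x),z]
RG=ori(0.5)
E
python3 - <<'E'
from h import *
for phi in (1.06,.8,.5,.2,-.1,-.2):
  for z in (.33,.2):
    print(phi,z,arm(phi).round(3),np.round(inverse_kinematics(np.r_[arm(phi),z],RG),2))
movep([.588,-.091,.46],RG)
s=sense();p,d=camera('wrist');np.savez('w1.npz',p=p,d=d)
cv2.imwrite('pics/w1.png',cv2.resize(p[:,:,::-1],None,fx=1.5,fy=1.5))
C=cam('wrist',s);print(s['time_s'],s['position'],s['finger_gap'],s['wrist_force'])
X=cloud(C,d);m=(X[...,2]>.25)&(X[...,2]<.42)&(np.hypot(X[...,0]-.588,X[...,1]+.091)<.05)
print(proj(C,[[.588,-.091,.342]]))
v,u=np.nonzero(m);print(len(v),np.percentile(X[m],[2,50,98],axis=0))
mt=m&(X[...,2]>.334);print(np.median(X[mt],0),X[mt].min(0),X[mt].max(0))
E
```

```text
1.06 0.33 [ 0.585 -0.091] [-0.49  0.33  0.76  1.67 -0.24  1.23 -0.75]
1.06 0.2 [ 0.585 -0.091] [-0.51  0.49  0.81  1.83 -0.42  1.   -0.59]
0.8 0.33 [ 0.539 -0.057] [-0.56  0.22  0.71  1.78 -0.15  1.2  -0.88]
0.8 0.2 [ 0.539 -0.057] [-0.56  0.38  0.76  1.94 -0.32  0.94 -0.72]
0.5 0.33 [ 0.499 -0.005] [-0.63  0.12  0.62  1.87 -0.07  1.18 -1.06]
0.5 0.2 [ 0.499 -0.005] [-0.62  0.28  0.66  2.03 -0.22  0.9  -0.91]
0.2 0.33 [0.477 0.057] [-0.7   0.07  0.53  1.9  -0.04  1.18 -1.22]
0.2 0.2 [0.477 0.057] [-0.68  0.23  0.56  2.07 -0.16  0.88 -1.11]
-0.1 0.33 [0.474 0.122] [-0.77  0.09  0.47  1.88 -0.05  1.18 -1.36]
-0.1 0.2 [0.474 0.122] [-0.74  0.24  0.47  2.05 -0.14  0.88 -1.26]
-0.2 0.33 [0.477 0.144] [-0.79  0.11  0.46  1.86 -0.05  1.18 -1.39]
-0.2 0.2 [0.477 0.144] [-0.76  0.25  0.45  2.03 -0.14  0.89 -1.3 ]
3.8 [ 0.5884239  -0.08958511  0.45985568] 0.08533589238275245 [ 0.91376959 -0.84199617 -0.27122899]
[[263.74809388 195.31592465]]
1960 [[ 0.58011147 -0.10256548  0.29870473]
 [ 0.5997445  -0.08191871  0.32539001]
 [ 0.61761037 -0.04964556  0.34468317]]
[ 0.59251836 -0.0904577   0.34318149] [ 0.5774938  -0.10517176  0.33606469] [ 0.60570473 -0.0768846   0.34591637]
```

View pics/w1.png

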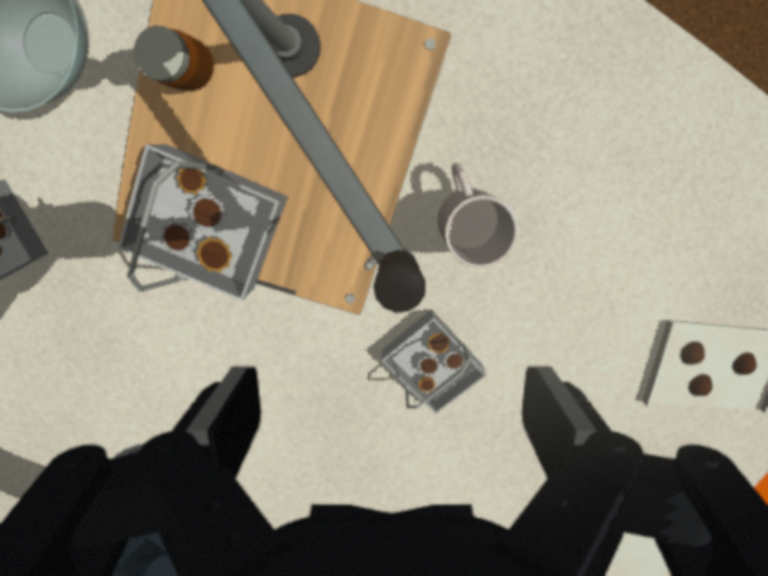

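The wrist view has the knob at (400,283), directly under the gripper. The basket is at (205,220), with its bar on the left side at about (140,200).

Run:
```python
from h import *
s=sense();C=cam('wrist',s);p=np.load('w1.npz')['p'];X=cloud(C,np.load('w1.npz')['d'])
v,u=np.mgrid[:384,:512]
m=((p.max(-1)<60)&(abs(u-267)<22)&(abs(v-188)<24)&(X[...,2]>.334)).astype(np.uint8)
c=max(cv2.findContours(m,0,2)[0],key=cv2.contourArea);print(cv2.minEnclosingCircle(c),cv2.fitEllipse(c))
for uv in ([266.7,188.7],cv2.fitEllipse(c)[0]): print(plane(C,[uv],.343))
k=plane(C,[cv2.fitEllipse(c)[0]],.343)[0];print('R',np.hypot(*(k[:2]-COL)))
print('arm top z',[np.median(X[int(vv/1.5),int(uu/1.5),2]) for uu,vv in ((330,160),(350,190),(300,110),(375,230))])
```

```text
((265.8153991699219, 189.9498748779297), 16.58675765991211) ((265.85101318359375, 190.1343994140625), (31.21063232421875, 32.707603454589844), 4.250248432159424)
[[ 0.59425706 -0.09038617  0.343     ]]
[[ 0.59287454 -0.09037533  0.343     ]]
R 0.2153105265585599
arm top z [np.float64(0.30351062072823587), np.float64(0.3038139006910243), np.float64(0.3033960216667593), np.float64(0.3031620197632757)]
```

```bash
sed -i 's/^COL=.*/COL=np.array([.694,.102]);RAD=.22/' h.py
cat >> h.py <<'E'
def rep(t=''):
    s=sense();print(t,round(s['time_s'],2),'p',s['position'].round(4),'F',s['wrist_force'].round(2),'gap',round(s['finger_gap'],4));return s
E
python3 - <<'E'
from h import *
move_l([.5905,-.091,.334],RG,feed=.12,until_force=8);s=rep('down')
f=[sense()['wrist_force']]; 
for i in range(6): sleep(.02);f.append(sense()['wrist_force'])
print('noise',np.std(f,0))
command_gripper(.0,50);s=rep('closed')
p,d=camera('wrist');cv2.imwrite('pics/w2.png',cv2.resize(p[:,:,::-1],None,fx=1.5,fy=1.5))
p,d=camera('scene');cv2.imwrite('pics/s2.png',cv2.resize(p[90:240,100:320,::-1],None,fx=3.5,fy=3.5))
E
```

```text
down 5.05 p [ 0.5909 -0.0912  0.3348] F [0.39 0.62 0.45] gap 0.0854
noise [0.70338707 0.45998764 0.3995401 ]
closed 5.73 p [ 0.5905 -0.0913  0.3342] F [-0.56 -0.7   0.11] gap 0.0264
```

View pics/s2.png

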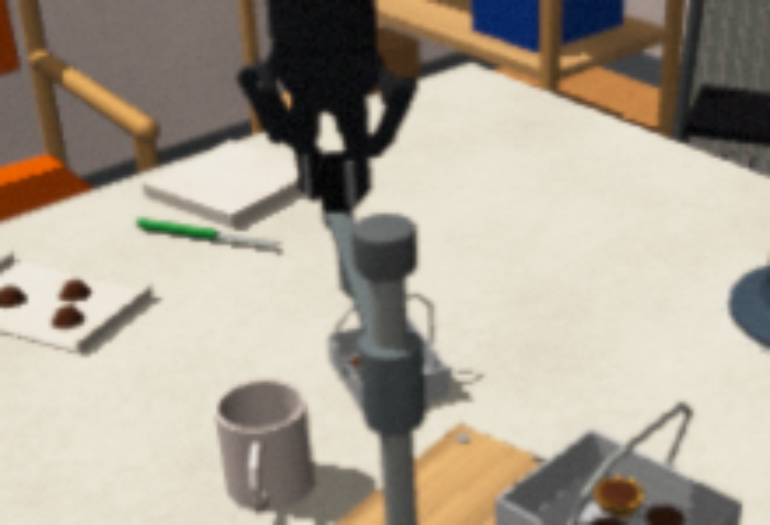

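```bash
cat >> h.py <<'E'
def F(n=6,dt=.02):
    f=[]
    for i in range(n): f.append(sense()['wrist_force']); sleep(dt)
    return np.mean(f,0)
def loc(f,phi):  # radial outward, +swing dir (phi falling), up
    r=np.array([-np.cos(phi),-np.sin(phi)]);t=np.array([-np.sin(phi),np.cos(phi)])
    return np.array([f[:2]@r,f[:2]@t,f[2]]).round(2)
E
python3 - <<'E'
from h import *
p0=sense()['position'];phi0=np.arctan2(COL[1]-p0[1],COL[0]-p0[0]);R0=np.hypot(*(p0[:2]-COL));print(phi0,R0,loc(F(),phi0))
for phi in np.linspace(phi0,.6,6)[1:]:
    move_l([COL[0]-R0*np.cos(phi),COL[1]-R0*np.sin(phi),p0[2]],RG,feed=.1)
    f=F(4);print(round(phi,3),loc(f,phi),sense()['position'].round(4))
rep()
E
```

```text
1.079133523150909 0.2192082799870964 [ 0.59 -0.41  1.2 ]
0.983 [-0.03  0.69 -0.2 ] [ 0.5727 -0.0802  0.3342]
0.887 [-1.64 -0.2  -1.64] [ 0.5559 -0.0676  0.334 ]
0.792 [-2.92 -0.07 -4.52] [ 0.5404 -0.0536  0.334 ]
0.696 [-5.39 -0.18 -7.01] [ 0.5263 -0.0382  0.3339]
0.6 [-6.2   0.52 -7.92] [ 0.514  -0.0215  0.3338]
 8.06 p [ 0.514  -0.0215  0.3338] F [ 4.86  3.86 -7.64] gap 0.0264
```

Run:
```python
from h import *
phi=.6;r=np.array([-np.cos(phi),-np.sin(phi),0])
p=sense()['position'].copy();p[2]=.3342
for k in (1,1):
    p=p-r*.001*k; move_l(p,RG,feed=.03); print(k,loc(F(5),phi),sense()['position'].round(4))
p[2]-=.006; move_l(p,RG,feed=.03); print('dn',loc(F(5),phi),sense()['position'].round(4))
p[2]-=.01; move_l(p,RG,feed=.05); print('dn',loc(F(5),phi),sense()['position'].round(4))
rep()
```

```text
1 [-2.59 -0.15 -4.39] [ 0.515  -0.0217  0.3342]
1 [ 0.26 -0.22  0.08] [ 0.5154 -0.0211  0.3345]
dn [ 6.54  0.34 10.63] [ 0.5152 -0.0228  0.3301]
dn [ 7.13  0.03 11.81] [ 0.5152 -0.023   0.3201]
 9.59 p [ 0.5152 -0.023   0.3201] F [-6.15 -3.8  10.25] gap 0.0262
```

Run:
```python
from h import *
phi=.6;r=np.array([-np.cos(phi),-np.sin(phi),0])
p=np.array([.5157,-.0208,.3182])
p0=sense()['position'].copy(); 
p=p0+r*.002; p[2]=p0[2]; move_l(p,RG,feed=.03); print('out2',loc(F(5),phi),sense()['position'].round(4))
for z in (.29,.25,.21):
    p[2]=z; move_l(p,RG,feed=.1); print('dn',loc(F(4),phi),sense()['position'].round(4))
rep()
```

```text
out2 [ 5.29 -0.04 12.62] [ 0.514  -0.0262  0.3227]
dn [ 4.83 -0.06 11.79] [ 0.514  -0.0259  0.2922]
dn [ 5.69  0.32 13.27] [ 0.514  -0.0261  0.2521]
dn [ 5.67  0.09 14.75] [ 0.514  -0.0262  0.2121]
 11.73 p [ 0.514  -0.0262  0.2121] F [-5.24 -3.34 15.63] gap 0.026
```

Run:
```python
from h import *
phi=.6;r=np.array([-np.cos(phi),-np.sin(phi),0])
p=np.array([.5135,-.0241,.2045])+r*.001
move_l(p,RG,feed=.05); print('dn',loc(F(4),phi),sense()['position'].round(4))
for n in ('scene','top'):
  p,d=camera(n);np.savez(n+'3.npz',p=p,d=d)
p=np.load('scene3.npz')['p'];cv2.imwrite('pics/s3.png',cv2.resize(p[110:260,160:360,::-1],None,fx=4,fy=4,interpolation=cv2.INTER_CUBIC))
p=np.load('top3.npz')['p'];cv2.imwrite('pics/t3.png',cv2.resize(p[110:250,180:340,::-1],None,fx=4,fy=4,interpolation=cv2.INTER_CUBIC))
Y=cloud(cam('scene'),np.load('scene3.npz')['d'])
rep()
```

```text
dn [ 5.36  0.51 15.08] [ 0.5136 -0.0266  0.207 ]
 12.16 p [ 0.5136 -0.0266  0.207 ] F [-4.71 -3.67 16.19] gap 0.0268
```

View pics/s3.png

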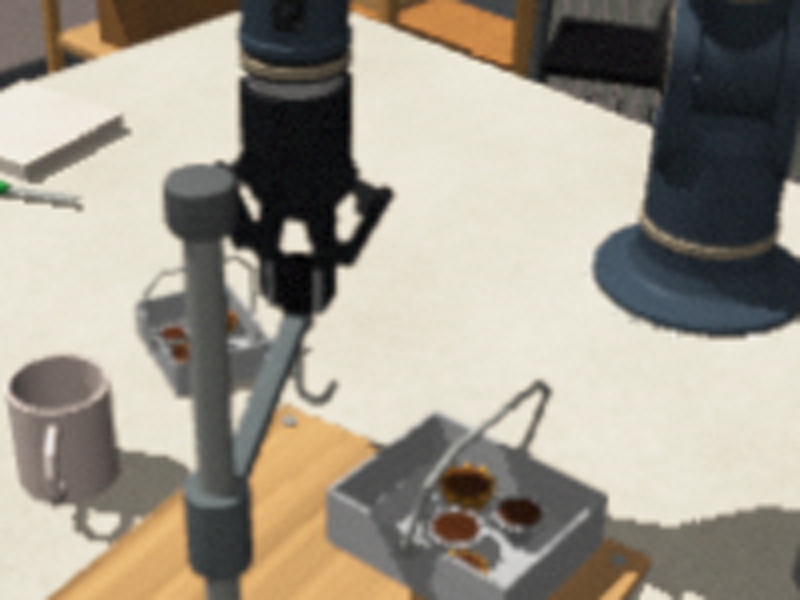

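View pics/t3.png

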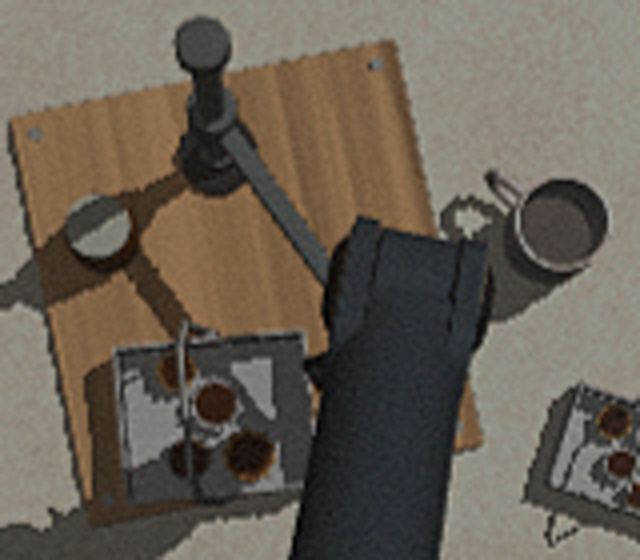

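Run:
```python
from h import *
X=cloud(cam('top'),np.load('top3.npz')['d']);C=cam('scene');Y=cloud(C,np.load('scene3.npz')['d'])
for u,v in ((280,215),(300,245),(265,195)):
    print('arm top',X[110+v//4,180+u//4].round(4))
for u,v in ((270,400),(260,430),(285,350)): print('arm sc',Y[110+v//4,160+u//4].round(4))
for u,v in ((318,402),(333,383),(300,380),(310,398)): print('hook',Y[110+v//4-1:110+v//4+2,160+u//4-1:160+u//4+2].reshape(-1,3).round(3).tolist())
phi=np.arctan2(.102+.0266,.694-.5136);print(phi)
t=np.array([-np.sin(phi),np.cos(phi)])
k=arm(phi)
for off,z in ((12,-10),(25,14)):
    P=np.r_[k+t*off/1000,.2288-.1272+z/1000];q=proj(C,P)[0];print(P,((q-[160,110])*4).round(0))
```

```text
arm top [0.6134 0.0489 0.1905]
arm top [0.5893 0.0339 0.1847]
arm top [0.6295 0.061  0.1882]
arm sc [0.6053 0.0465 0.1836]
arm sc [0.6266 0.0625 0.1811]
arm sc [0.5575 0.0099 0.1835]
hook [[0.508, -0.015, 0.105], [0.508, -0.012, 0.107], [0.506, -0.009, 0.107], [0.509, -0.015, 0.102], [0.509, -0.01, 0.104], [0.507, -0.008, 0.105], [0.509, -0.014, 0.099], [0.508, -0.011, 0.1], [0.413, -0.106, 0.0]]
hook [[0.376, -0.135, -0.003], [0.376, -0.129, -0.0], [0.369, -0.131, -0.005], [0.5, -0.006, 0.12], [0.497, -0.005, 0.119], [0.375, -0.126, -0.003], [0.502, -0.005, 0.118], [0.5, -0.003, 0.118], [0.383, -0.117, 0.001]]
hook [[0.518, -0.022, 0.125], [0.513, -0.022, 0.122], [0.394, -0.147, -0.001], [0.517, -0.023, 0.12], [0.513, -0.022, 0.118], [0.399, -0.141, 0.0], [0.517, -0.022, 0.117], [0.513, -0.023, 0.114], [0.403, -0.137, 0.0]]
hook [[0.512, -0.02, 0.108], [0.407, -0.127, -0.001], [0.407, -0.122, 0.002], [0.512, -0.02, 0.104], [0.513, -0.015, 0.108], [0.508, -0.015, 0.105], [0.516, -0.015, 0.105], [0.51, -0.018, 0.101], [0.509, -0.015, 0.102]]
0.619305001008129
[ 0.50789231 -0.01593188  0.0916    ] [312. 410.]
[ 0.50034621 -0.00534621  0.1156    ] [329. 386.]
```

Run:
```python
from h import *
command_gripper(0,110);print(loc(F(4),.6),sense()['position'].round(4))
Rc=.2212;z=.2045
for phi in np.linspace(.61,.06,9)[1:]:
    move_l([COL[0]-Rc*np.cos(phi),COL[1]-Rc*np.sin(phi),z],RG,feed=.08)
    l=loc(F(4),phi);print(round(phi,3),l,sense()['position'].round(4))
    if l[1]<-2: print('STOP');break
    if l[0]>6: Rc+=.001
    if l[0]<-3: Rc-=.001
print(Rc)
p,d=camera('scene');np.savez('scene4.npz',p=p,d=d);cv2.imwrite('pics/s4.png',cv2.resize(p[110:260,160:360,::-1],None,fx=4,fy=4,interpolation=cv2.INTER_CUBIC))
rep()
```

```text
[ 5.62  0.5  15.69] [ 0.5136 -0.0266  0.207 ]
0.541 [ 5.35  0.24 15.19] [ 0.5052 -0.0134  0.2069]
0.472 [ 5.43  0.15 15.55] [4.978e-01 3.000e-04 2.068e-01]
0.404 [ 5.38  0.32 15.12] [0.4913 0.0143 0.2067]
0.335 [ 5.31 -0.07 15.62] [0.4858 0.0287 0.2067]
0.266 [ 5.68  0.3  15.09] [0.4813 0.0435 0.2066]
0.197 [ 5.22 -0.4  15.78] [0.4778 0.0586 0.2066]
0.129 [ 5.32 -0.11 15.36] [0.4754 0.0738 0.2066]
0.06 [ 4.91  0.42 15.51] [0.4741 0.0892 0.2067]
0.2212
 15.76 p [0.4741 0.0891 0.2067] F [-6.32 -0.42 15.1 ] gap 0.0247
```

View pics/s4.png

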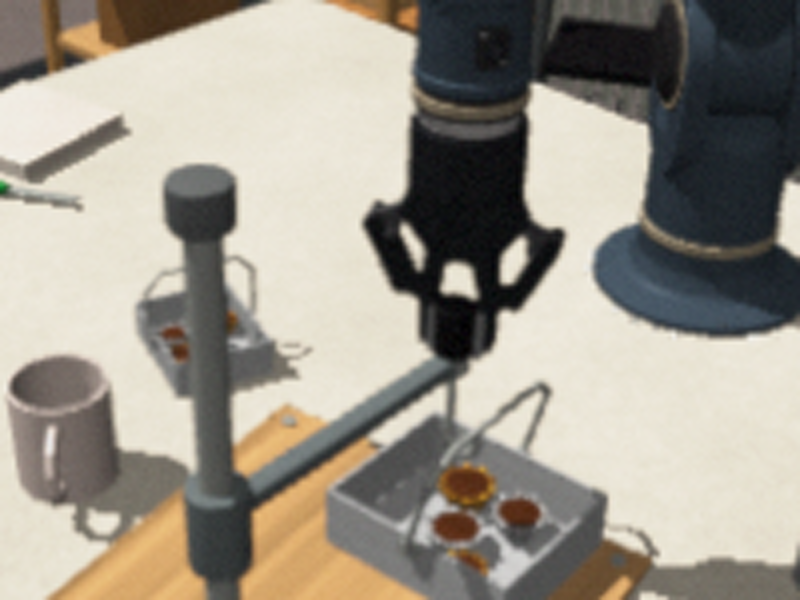

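Run:
```python
from h import *
Rc=.2212;z=.2045
def go(phi,feed): move_l([COL[0]-Rc*np.cos(phi),COL[1]-Rc*np.sin(phi),z],RG,feed=feed)
phi=.06;hist=[];hit=False
def chk(n):
    f=F(n,.015);return loc(f,phi)
y=.0
while phi>-.16:
    fine = sense()['position'][1]>.110
    phi-= (.0022 if fine else .0075)
    go(phi,.03 if not fine else .01)
    l=chk(5);hist.append(l[1]);base=np.median(hist[:8])
    print(round(phi,4),l,sense()['position'].round(4)[:2],round(sense()['time_s'],2))
    if l[1]-base<-.9:
        l2=loc(F(12,.015),phi);print('confirm',l2)
        if l2[1]-base<-.8: hit=True;break
print(hit,phi);rep()
p,d=camera('scene');cv2.imwrite('pics/s5.png',cv2.resize(p[110:260,160:360,::-1],None,fx=4,fy=4,interpolation=cv2.INTER_CUBIC));np.savez('scene5.npz',p=p,d=d)
```

```text
0.0525 [ 5.09  0.03 15.27] [0.474  0.0907] 16.09
0.045 [ 5.06  0.07 15.11] [0.4739 0.0924] 16.43
0.0375 [ 4.84 -0.11 15.12] [0.4739 0.094 ] 16.76
0.03 [ 5.05 -0.19 15.16] [0.4738 0.0957] 17.09
0.0225 [ 4.41  0.16 14.79] [0.4738 0.0974] 17.43
0.015 [ 4.84 -0.15 15.27] [0.4738 0.0991] 17.76
0.0075 [ 4.64  0.12 15.02] [0.4738 0.1008] 18.09
0.0 [ 4.76  0.4  14.82] [0.4738 0.1024] 18.43
-0.0075 [ 5.06  0.2  15.23] [0.4738 0.1042] 18.76
-0.015 [ 4.47  0.12 14.47] [0.4738 0.1058] 19.09
-0.0225 [ 4.79  0.19 14.71] [0.4739 0.1075] 19.43
-0.03 [ 5.22  0.43 14.91] [0.4739 0.1092] 19.76
-0.0375 [ 4.48 -0.15 14.64] [0.474  0.1109] 20.09
-0.0397 [ 4.35  0.38 14.93] [0.474  0.1112] 20.43
-0.0419 [ 4.38  0.12 15.03] [0.474  0.1117] 20.76
-0.0441 [ 4.99 -0.35 14.58] [0.4741 0.1122] 21.09
-0.0463 [4.970e+00 1.000e-02 1.445e+01] [0.4741 0.1127] 21.43
-0.0485 [ 4.65 -0.17 14.7 ] [0.4741 0.1132] 21.76
-0.0507 [ 4.17  0.27 15.23] [0.4742 0.1137] 22.09
-0.0529 [ 4.24  0.21 14.97] [0.4742 0.1142] 22.43
-0.0551 [ 4.8   0.03 14.84] [0.4742 0.1147] 22.76
-0.0573 [ 4.76 -0.22 14.63] [0.4742 0.1151] 23.09
-0.0595 [ 4.75  0.1  14.39] [0.4743 0.1157] 23.43
-0.0617 [ 4.85 -0.12 14.73] [0.4743 0.1161] 23.76
-0.0639 [ 4.64 -0.56 14.73] [0.4743 0.1166] 24.09
-0.0661 [ 4.32  0.03 14.76] [0.4744 0.1171] 24.43
-0.0683 [ 4.08 -0.2  14.85] [0.4744 0.1176] 24.76
-0.0705 [ 4.58  0.45 14.81] [0.4744 0.1181] 25.09
-0.0727 [ 4.71 -0.07 14.77] [0.4745 0.1186] 25.43
-0.0749 [ 4.06 -0.1  14.65] [0.4745 0.1191] 25.76
-0.0771 [ 4.47 -0.11 14.9 ] [0.4746 0.1196] 26.09
-0.0793 [ 4.47  0.08 14.8 ] [0.4746 0.12  ] 26.43
-0.0815 [ 4.39 -0.77 14.79] [0.4746 0.1202] 26.76
-0.0837 [ 4.29 -2.31 14.97] [0.4746 0.1203] 27.09
confirm [ 4.66 -1.59 15.15]
True -0.08369999999999994
 27.29 p [0.4746 0.1203 0.2068] F [-4.37 -1.34 14.61] gap 0.0253
```

View pics/s5.png

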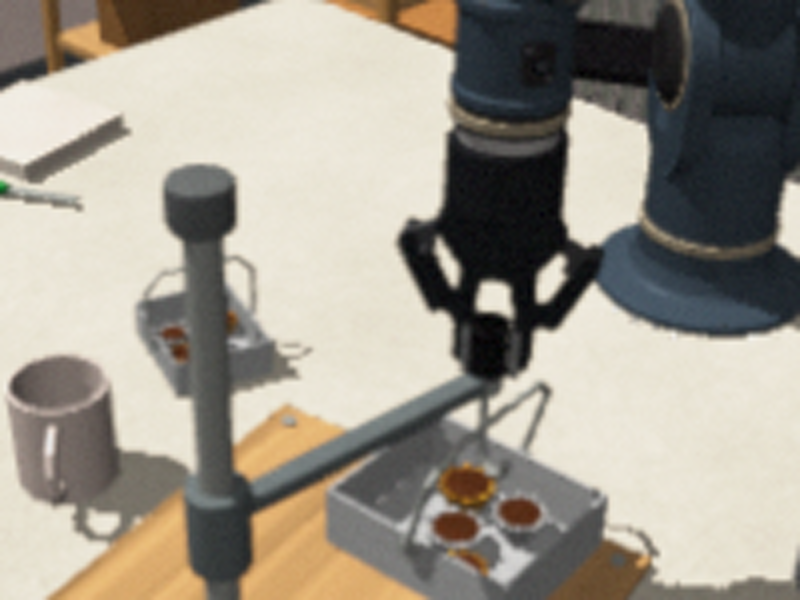

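Run:
```python
from h import *
Rc=.2212;z=.2045;phi=-.0837
def go(feed): move_l([COL[0]-Rc*np.cos(phi),COL[1]-Rc*np.sin(phi),z],RG,feed=feed)
phi+=.0055/.2212; go(.02)   # ~0.5 mm of the command was contact deflection
print('back',loc(F(6),phi),sense()['position'].round(4))
z+=.022;go(.05);print(loc(F(5),phi),sense()['position'].round(4))
for i in range(9):
    z+=.002;go(.02);l=loc(F(3),phi);print(round(z,4),l,sense()['position'].round(4))
    if l[2]<9: print('loaded');break
rep()
p,d=camera('scene');cv2.imwrite('pics/s6.png',cv2.resize(p[110:260,160:360,::-1],None,fx=4,fy=4,interpolation=cv2.INTER_CUBIC))
```

```text
back [ 4.38 -0.62 14.93] [0.4743 0.1154 0.2068]
[ 5.98 -0.71 15.74] [0.474  0.1155 0.2289]
0.2285 [ 5.15 -0.32 14.25] [0.4741 0.1155 0.2308]
0.2305 [ 4.34  0.41 14.09] [0.4741 0.1155 0.2328]
0.2325 [ 4.21 -0.48 14.56] [0.4741 0.1155 0.2348]
0.2345 [ 4.69 -0.27 14.03] [0.4741 0.1155 0.2368]
0.2365 [ 4.95 -0.22 14.68] [0.4741 0.1155 0.2388]
0.2385 [ 4.56 -0.12 14.2 ] [0.4741 0.1155 0.2408]
0.2405 [ 4.570e+00 -1.000e-02  1.508e+01] [0.474  0.1155 0.2428]
0.2425 [ 4.77 -0.05 13.8 ] [0.474  0.1155 0.2448]
0.2445 [ 5.1   0.   13.48] [0.4739 0.1154 0.2467]
 31.24 p [0.4739 0.1154 0.2467] F [-4.41  0.4  13.72] gap 0.025
```

View pics/s6.png

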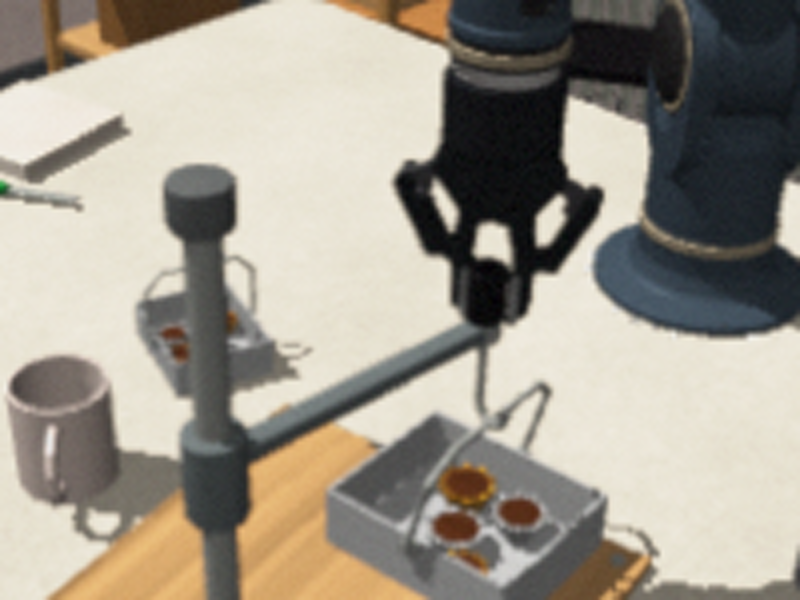

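The hook shank sits at crop (485,400) with the bar crossing the hook bowl at about (495,418), so the bar is nearly seated. I'll keep easing it up.

Run:
```python
from h import *
Rc=.2212;phi=-.0837+.0055/.2212;z=.2445
def go(feed): move_l([COL[0]-Rc*np.cos(phi),COL[1]-Rc*np.sin(phi),z],RG,feed=feed)
for i in range(10):
    z+=.0018;go(.015);l=loc(F(3),phi);print(round(z,4),l,sense()['position'].round(4))
    if l[2]<6: break
rep()
p,d=camera('scene');cv2.imwrite('pics/s7.png',cv2.resize(p[110:260,160:360,::-1],None,fx=4,fy=4,interpolation=cv2.INTER_CUBIC))
```

```text
0.2463 [ 4.05 -0.03  9.52] [0.4734 0.1153 0.2478]
0.2481 [2.95 0.09 8.65] [0.4735 0.1153 0.2495]
0.2499 [ 3.84 -0.11  8.64] [0.4736 0.1153 0.2513]
0.2517 [3.32 0.2  7.92] [0.4735 0.1152 0.253 ]
0.2535 [ 3.12 -0.09  8.08] [0.4735 0.1152 0.2548]
0.2553 [3.35 0.21 7.55] [0.4734 0.1152 0.2566]
0.2571 [ 3.36 -0.19  7.88] [0.4735 0.1152 0.2584]
0.2589 [ 3.26 -0.15  7.78] [0.4734 0.1152 0.2602]
0.2607 [3.28 0.05 7.74] [0.4734 0.1153 0.262 ]
0.2625 [3.42 0.1  7.93] [0.4734 0.1153 0.2638]
 34.46 p [0.4734 0.1153 0.2638] F [-3.36  0.41  7.97] gap 0.0249
```

View pics/s7.png

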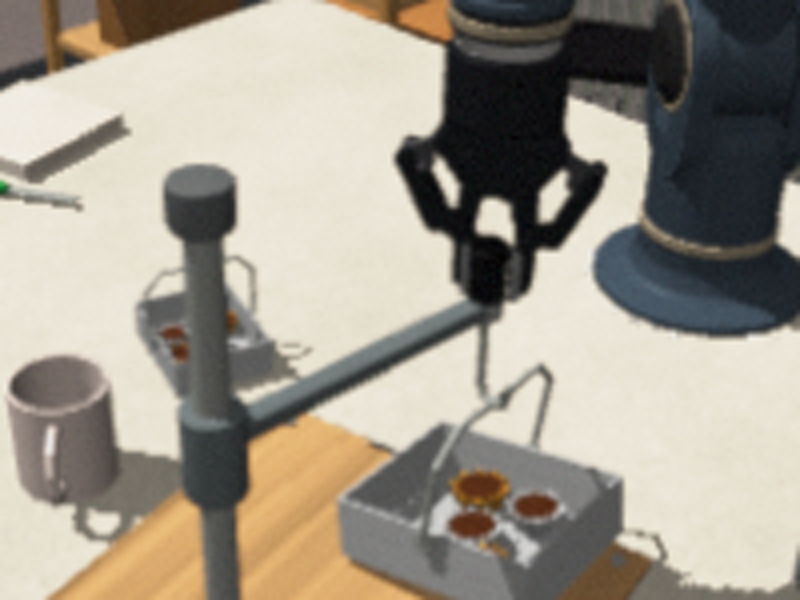

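The basket is off the board and hanging on the hook at crop (500,400). I'll carry on up to the top stop.

Run:
```python
from h import *
Rc=.2212;phi=-.0837+.0055/.2212;z=.2625
def go(feed): move_l([COL[0]-Rc*np.cos(phi),COL[1]-Rc*np.sin(phi),z],RG,feed=feed)
for dz in (.015,.015,.012,.006):
    z+=dz;go(.02);print(round(z,4),loc(F(3),phi),sense()['position'].round(4))
for i in range(14):
    z+=.0015;go(.015);l=loc(F(4),phi);print(round(z,4),l,sense()['position'].round(4))
    if l[2]<1.0: break
rep()
p,d=camera('scene');cv2.imwrite('pics/s8.png',cv2.resize(p[70:270,140:360,::-1],None,fx=3,fy=3,interpolation=cv2.INTER_CUBIC));np.savez('scene8.npz',p=p,d=d)
Y=cloud(cam('scene'),d)
m=(abs(Y[...,1]-.095)<.025)&(Y[...,0]>.5)&(Y[...,0]<.64)&(Y[...,2]>.22)&(Y[...,2]<.34);P=Y[m];print('armtop z',len(P),np.percentile(P[:,2],[50,80,90,95]))
```

```text
0.2775 [3.66 0.11 6.43] [0.4732 0.1152 0.2786]
0.2925 [3.46 0.15 6.59] [0.4731 0.1152 0.2935]
0.3045 [3.62 0.21 6.  ] [0.4731 0.1151 0.3051]
0.3105 [ 3.76 -0.12  6.55] [0.4731 0.1151 0.3111]
0.312 [3.41 0.01 5.8 ] [0.4732 0.1151 0.3126]
0.3135 [3.41 0.11 5.51] [0.4732 0.1151 0.314 ]
0.315 [ 2.96 -0.12  5.55] [0.4732 0.115  0.3155]
0.3165 [3.1  0.35 5.63] [0.4732 0.1151 0.317 ]
0.318 [3.6  0.26 5.73] [0.4732 0.115  0.3185]
0.3195 [3.62 0.07 5.38] [0.4732 0.1151 0.32  ]
0.321 [2.95 0.34 5.3 ] [0.4732 0.1151 0.3214]
0.3225 [3.44 0.35 5.54] [0.4732 0.1151 0.3229]
0.324 [ 3.21 -0.06  5.2 ] [0.4732 0.1151 0.3244]
0.3255 [3.38 0.27 5.62] [0.4732 0.115  0.3259]
0.327 [3.26 0.41 5.63] [0.4732 0.1151 0.3273]
0.3285 [ 3.35 -0.21  5.41] [0.4732 0.115  0.3288]
0.33 [ 3.41 -0.24  5.49] [0.4731 0.1151 0.3301]
0.3315 [-1.88  0.03 -2.61] [0.4735 0.1147 0.331 ]
 42.14 p [0.4735 0.1147 0.331 ] F [ 2.3  -0.88 -3.35] gap 0.0253
armtop z 374 [0.30229101 0.30349293 0.30394805 0.30427864]
```

View pics/s8.png

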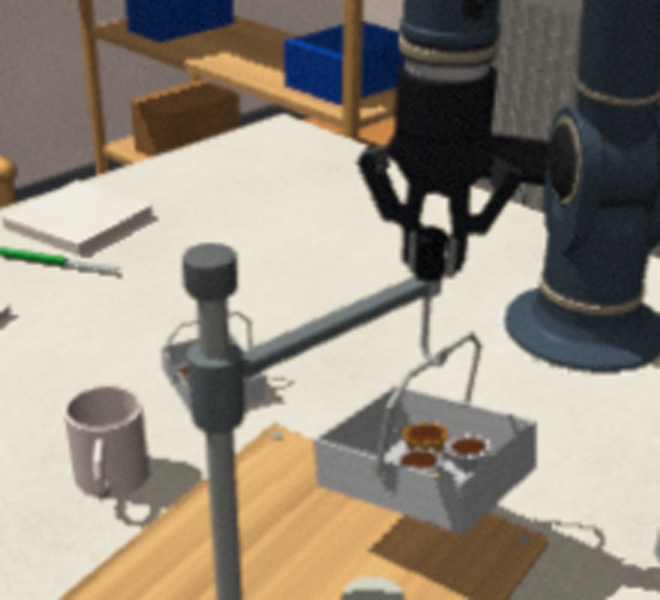

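Run:
```python
from h import *
Rc=.2212;phi=-.0837+.0055/.2212
Rc-=.0005;move_l([COL[0]-Rc*np.cos(phi),COL[1]-Rc*np.sin(phi),.3309],RG,feed=.01);sleep(1.0)
print(loc(F(8),phi))
command_gripper(.04,20);rep('open40');sleep(.3)
command_gripper(.075);s=rep('open')
p=s['position'].copy();p[2]+=.09
move_l(p,RG,feed=.06);rep('up')
for k in range(3):
    q,d=camera('scene');np.savez(f'f{k}.npz',p=q,d=d);sleep(.35)
a=[np.load(f'f{k}.npz')['p'][150:260,230:330].astype(int) for k in range(3)];print(abs(a[0]-a[1]).mean(),abs(a[1]-a[2]).mean())
cv2.imwrite('pics/s9.png',cv2.resize(q[70:270,140:360,::-1],None,fx=3,fy=3,interpolation=cv2.INTER_CUBIC))
Y=cloud(cam('scene'),d)
m=(abs(Y[...,1]-.095)<.025)&(Y[...,0]>.5)&(Y[...,0]<.64)&(Y[...,2]>.22)&(Y[...,2]<.34);P=Y[m];print('armtop z',np.percentile(P[:,2],[50,90]))
q,d=camera('top');cv2.imwrite('pics/t9.png',cv2.resize(q[:,:,::-1],None,fx=1.5,fy=1.5))
rep()
```

```text
[ 1.69 -0.34  2.25]
open40 43.88 p [0.4737 0.115  0.3308] F [0.2  0.22 0.89] gap 0.0401
open 44.61 p [0.4737 0.115  0.3309] F [-0.04 -0.21  0.2 ] gap 0.0748
up 46.26 p [0.4735 0.115  0.4205] F [ 0.18 -0.59  0.21] gap 0.0751
1.5537575757575757 1.567909090909091
armtop z [0.30221125 0.3039406 ]
 47.51 p [0.4737 0.115  0.4209] F [ 0.69 -0.34 -0.23] gap 0.075
```

View pics/s9.png

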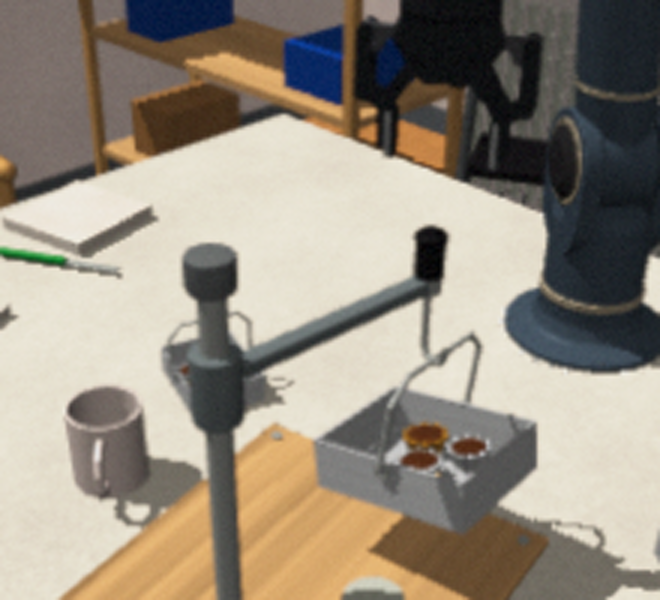

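View pics/t9.png

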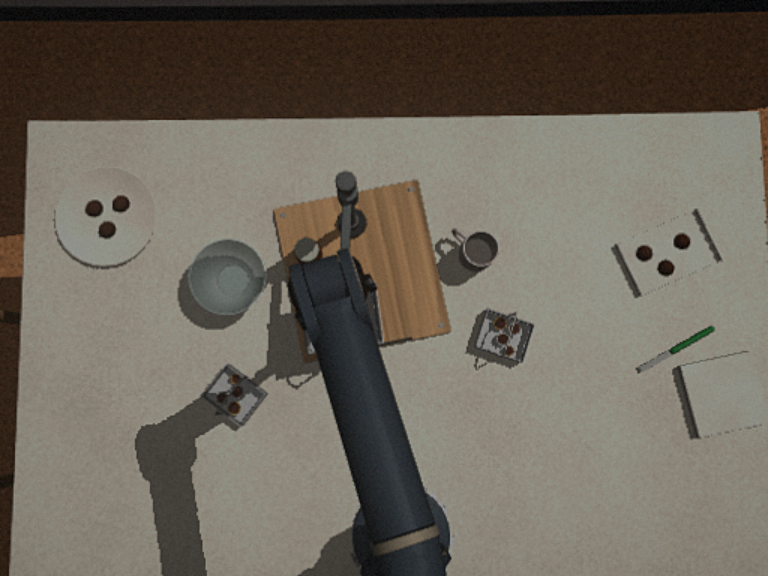

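The basket hangs still from the hook with the arm at its top stop. The difference between successive frames is only camera noise. The gripper is clear of everything, and the bowl, mug and jar haven't moved. Handing in.

```bash
python3 -c "
from rig import *
print(finish_job())"
```

```text
the job is handed in; nothing more can be done
None
```

The basket is hanging on the hook at the top, the gripper has let go and is clear, and I handed the job in at about 47.5 s.

**What I did**
- I gripped the knob, swung the arm clear of the mug and pulled it down about 120 mm.
- I swung the hook in under the handle in steps of about 0.5 mm. Contact came at y = 0.120 m, where the cameras had put it. The force was about 1.6 N averaged, with one noisy reading of 2.3 N, below the 4 N that would tip or slide the basket.
- I backed off about 5 mm to centre the hook under the bar, then eased up. The force dropped by 5 to 7 N as the basket came off the board.
- I carried it slowly to the top stop and opened the gripper there with little load on it.

**Last checks**
- The top of the lift arm is at z ≈ 0.303 m, the same as at the start.
- Three pictures over 0.7 s show the basket hanging still.
- The bowl, mug and jar are where they were in the pictures.
- The wrist force is about zero.

**What disagreed**
- The pads slipped about 5 to 8 mm down the knob at the start of the pull, despite the 50 N grip. I raised the grip to 110 N and set the hook's height from the images instead.
- A steady sideways force of about 5 N along the arm stayed while it was pulled down. The force in the swing direction, the one I used to feel for the handle, stayed near zero until contact.

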